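Hang the T-key back on its crooked hook

ROBOT

A 6-joint arm with a two-finger parallel gripper is mounted at the origin on the work surface. World frame = base frame: x ahead of the robot, y to its left, z up, the work surface at z = 0. Lengths are in m, angles in rad, forces in N, time in s.
With the tool pointing down it reaches from about 0.35 to 0.775 m from the base axis. Payload 5.5 kg.
Tool frame: the origin (TCP) lies at the very end of the fingers, on their centre line; the grasp point (between the pads) lies 19 mm behind it (r.grasp_offset is the distance from the TCP to the grasp point, in m); z points along the fingers, y is the line along which they close (so a half turn about z gives the same grasp; the last joint's range is limited). The gripper opens to 85 mm and grips with 20 to 120 N. Pads are 22 mm wide; open, the fingers measure 114 mm over their backs; the gripper's body (76 mm by 85 mm) begins 54 mm behind the grasp point. The pads swing forward as they close: fully open they stand 13 mm farther back than shut.
Start: joints at [-1.291, 0.313, 0.046, 1.304, 0, 1.431], TCP at [0.234, -0.525, 0.194] pointing down, gripper open.
Joint ranges: [-2.76, 2.76], [-0.86, 1.69], [-1.03, 1.26], [-2.2, 2.34], [-1.47, 1.5], [-3.14, 3.14]. Speed limits (rad/s): [2.57, 2.57, 3.14, 3.14, 3.14, 3.14].

INTERFACE

Orientations are given as a 3x3 rotation matrix whose columns are the frame's x, y, z axes.
In Python, from plant import r gives the robot as it stands.
- The arm moves only by the shell command python3 -m crank 'ROWS' [FORCE]. ROWS is JSON, a list of rows, each a list of 7 numbers: the shift along the tool's x, y, z in m, then the turn, a rotation vector about the tool's x, y, z in degrees, then the closure in counts, from 0 (fully open) to 255 (shut). A call has 1 to 12 rows; each row shifts and turns the commanded pose from where the row before left it, along the tool's axes as they then stand; what a row does not reach is not made up. A row lasts 1/10 s, in which the tool goes at most 50 mm and 8.59 degrees, less where a joint would pass 70% of its speed; a pose out of reach is approached as far as the arm can. A call is refused whole if a number of a shift passes 0.05 or a number of a turn 8.59, either way. A call with a gripper value outside its range is refused whole. The fingers move at their own pace and stop on an object; FORCE is the grip in N (left out, the last holds). Time passes only in rows, so rows that do not move let the fingers close. It gives the time, the measured TCP pose, the force, the opening and the grip force at its end, in the units of the state.
- r.state(): the state, without advancing time (a new reading comes with each control period).
- r.read_camera(name): name is "scene" or "top" or "wrist"; returns the picture (384x512x3 uint8, red, green, blue); there is no depth.
- r.camera_model(name): a dict with "K" (3x3 intrinsics, pixels), "extrinsics" (4x4, takes a point from world to camera coordinates). Camera axes: x right, y up, looking along -z (the intrinsics and any distortion apply to the point x, -y, -z); pixel columns grow to the right and rows downward; lengths in m; the calibration is good to about 2 mm. A picture is of the moment at which its call begins: read the wrist's pose just before it. camera_model takes no time and is no camera call; for the wrist camera it gives the pose at the moment of the call.
- r.close_job(): hands the job in; it is judged then, once.
The state is a dict: "time_s": time; "qpos": joint angles; "joint_velocities": joint speeds; "joint_efforts": joint torques, N m; "ee_pos": TCP position; "tcp_rot": TCP orientation; "wrist_force": force on the tool from outside, world axes, zero at the start; "moment": the same for the moment, N m; "grip_width": finger opening in m; "grip_force": force on a finger pad.
Only numpy, scipy, OpenCV 4.12 (cv2) and the standard library are available. Lean on these libraries where they do the work, as an engineer would, in place of code of your own. Each camera call takes 0.05 s, during which the arm holds its last target. There are 200 camera calls.

TASK

The red T-handle hex key was left standing in a screw of the bearing housing. Draw it out and hang it back on the empty twin-prong hook of the rail, in line with the keys beside it: blade between the two prongs, handle resting down on both. That hook is knocked askew and will not give, so feel your way in gently, without forcing the key against it; lower the key on rather than drop it, let go, and do not knock the hanging keys or disturb the tools on the bench.

Things in the scene. Friction and masses are not known exactly. Their poses are not given: they have to be found in the camera images.
- key: Red T-handle hex key, upright, 0.18-0.29 kg. Origin in the middle of the handle; z up, y along the handle, x through it. Handle 99 mm long (y); its middle 42 mm is 18 mm thick (x), 34 mm high (z -17 to +17), flat sides to grip; wings 16 mm thick, z -10 to +14. Steel blade, 10 mm diameter, straight down from the handle, tip at z = -167. Either way round is alike.
- screw (a point): Mouth of the counterbored screw hole in which the red key stands, upright, 26 mm deep, about 1 mm loose (the key may lean 2 degrees), 50 mm above the bench on a square pillar of the housing.
- housing: Aluminium bearing housing, 150 x 150 mm base, fixed; four square pillars 34 mm wide, 50 mm high at (+-48, +-48) mm with cap screws. Origin under its centre.
- hook_free: Fixed plate of the empty steel hook, between two hung keys. Origin on the rail's front face at the height of the prong axes (182 mm); x into the rail, away from the robot; y along the rail; z up. Its two level prongs point to -x. A key hung in line with the others has its origin 20 mm above this one and at about x = -48 mm (-62 to -34 will do), blade between the prongs.
- hook_pivot (a point): Point at x = -4 mm on that plate, same axes, from which the askew prongs start: black flat bars, level, 6 x 6 mm, 13 mm clear between, turned to point straight up to 10 degrees off -x to either side, an angle not given here: look or feel for it. They do not give to a gentle push. They end 93 mm out, up to 16 mm to +y or -y; the last 6 mm is turned up to 10 mm above the axis.
- rack: Blue steel hook rail standing on the bench: rail 470 mm long along y, front face at x = 0, top 182 mm above the bench, on two posts; fixed. Origin on the bench under the middle of the front face; y along the rail; hooks at y = +-56 and +-168 mm.
- key_left: Green T-key, hung on the +y end hook (straight): same make as the red key, same origin and axes, 44 to 50 mm in front of the rail. A key on a straight hook has 13 mm between its handle's ends and the next. Not to be knocked.
- key_mid: Yellow T-key, same make and origin, hung on the other middle hook. Not to be knocked.
- key_right: Blue T-key, same make and origin, hung on the -y end hook. Not to be knocked.
- pliers: Orange-handled pliers lying on the bench, 165 mm long, 14 mm high; leave alone.
- screwdriver: Green screwdriver lying on the bench, under 35 mm high; leave alone.
- spanner: Steel spanner lying on the bench, under 20 mm high; leave alone.

How it is judged:
On the way, in this order (a step that is already met when the one before it is completed fails the run):
1. The red key is drawn right out of its screw (height (world z) of key above 0.22 m), for 0.1 s.
2. Its blade is between the two prongs of the empty hook, back in line with the neighbouring keys (x of key in the frame of hook_free between -0.062 and -0.034 m and y of key in the frame of hook_free between -0.0125 and 0.0125 m and z of key in the frame of hook_free below 0.06 m and angle between key's own z axis and vertical below 0.15 rad), for 0.1 s.
At the end, for the whole second after the job is handed in: The red key hangs still and released on the empty hook: blade between the prongs, handle down on both (within 2.5 mm), 34 to 62 mm in front of the rail, in line with its neighbours, upright within 0.1 rad; the three other keys hang within 10 mm of where they were (x of key in the frame of hook_free between -0.062 and -0.034 m and y of key in the frame of hook_free between -0.0125 and 0.0125 m and z of key in the frame of hook_free between 0.016 and 0.0225 m and angle between key's own z axis and vertical below 0.1 rad and linear speed of key below 0.02 m/s and angular speed of key below 0.4 rad/s and distance of each of key_left, key_mid, key_right from where it was at the start of the episode below 0.01 m); the robot touches nothing.
It fails at once if The red key is forced: pushed against the empty hook or the rail with more than 15 N (contact force between key and hook_free above 15 N or contact force between key and rack above 15 N).
It fails at once if A key hanging beside it is knocked (moved more than 10 mm or tipped more than 0.15 rad) (distance of any of key_left, key_mid, key_right from where it was at the start of the episode above 0.01 m or angle between any of key_left, key_mid, key_right's own z axis and vertical above 0.15 rad).
It fails at once if The red key is dropped: let go over the hook more than 6 mm above its seat (x of key in the frame of hook_free between -0.062 and -0.034 m and y of key in the frame of hook_free between -0.0125 and 0.0125 m and z of key in the frame of hook_free above 0.026 m and contact force between the fingers and key below 0.1 N).
It fails at once if The pliers, screwdriver or spanner are moved more than 30 mm (distance of any of pliers, screwdriver, spanner from where it was at the start of the episode above 0.03 m).
It also fails if it takes over 72 s, if anything falls off the work surface, if the arm or the gripper's body presses on something with over 40 N, if the wrist force passes 120 N, or if a joint passes its speed limit or range.

## Working session

There is one attempt and no reset: what is moved stays moved. The work goes in short steps, Python scripts to look and compute and a shell command to move; the robot and the scene stay as the last step left them, time stands still between calls to the robot, and variables do not carry over. Pictures are saved under pics/ and viewed, at most 13 in all, crops included, and the job is handed in when it is done.

```bash
ls; mkdir -p pics; cat > h.py <<'E'
import numpy as np, cv2
from plant import r
def snap(n,f=None):
    m=r.camera_model(n); im=r.read_camera(n); im=np.asarray(im)
    if f: cv2.imwrite('pics/'+f,im[:,:,::-1])
    return im,m
def ray(m,u,v):
    K=np.array(m['K']);E=np.array(m['extrinsics']);R=E[:3,:3];t=E[:3,3]
    d=np.linalg.solve(K,[u,v,1.]); d=R.T@np.array([d[0],-d[1],-d[2]])
    return -R.T@t,d
def onz(m,u,v,z):
    c,d=ray(m,u,v); return c+d*(z-c[2])/d[2]
def proj(m,p):
    E=np.array(m['extrinsics']);q=E[:3,:3]@np.array(p)+E[:3,3];w=np.array(m['K'])@[q[0],-q[1],-q[2]];return w[:2]/w[2]
E
python3 - <<'E'
from h import *
a,m=snap('scene','s1.png');b,n=snap('top','t1.png')
for k in (m,n): print({x:np.round(y,4).tolist() if not isinstance(y,str) else y for x,y in k.items()})
print(r.state())
E
```

```text
pics
{'K': [[362.4539, 0.0, 252.0931], [0.0, 362.4539, 187.2922], [0.0, 0.0, 1.0]], 'extrinsics': [[-0.7374, 0.6754, 0.0027, 0.3588], [-0.441, -0.4845, 0.7554, 0.1467], [0.5115, 0.5559, 0.6552, -1.3797], [0.0, 0.0, 0.0, 1.0]]}
{'K': [[442.6302, 0.0, 256.5986], [0.0, 442.6302, 199.3044], [0.0, 0.0, 1.0]], 'extrinsics': [[-0.0084, -0.9996, -0.0286, 0.0674], [0.9934, -0.0116, 0.1139, -0.5197], [-0.1141, -0.0274, 0.9931, -1.065], [0.0, 0.0, 0.0, 1.0]]}
{'time_s': 0.1, 'qpos': array([-1.29061390e+00,  3.13963051e-01,  4.50847340e-02,  1.30359632e+00,
        1.41129603e-05,  1.43118042e+00]), 'joint_velocities': array([-0.00054054, -0.00070484,  0.00314806, -0.00152208,  0.00149246,
       -0.0003622 ]), 'joint_efforts': array([ 5.00364607e-03, -4.81722522e+01,  2.99245852e+01,  1.26974474e-02,
       -3.48944020e-07, -4.39057558e-06]), 'ee_pos': array([ 0.23419872, -0.52457554,  0.1930734 ]), 'tcp_rot': array([[ 9.13171216e-01,  4.07575916e-01, -4.50541560e-04],
       [ 4.07576090e-01, -9.13169818e-01,  1.61676525e-03],
       [ 2.47533624e-04, -1.66001346e-03, -9.99998592e-01]]), 'wrist_force': array([-0.10111507,  0.49889107,  0.30484799]), 'moment': array([-0.01201422, -0.0105851 , -0.02428386]), 'grip_force': 0.0, 'grip_width': 0.08579684235710183}
```

View pics/s1.png

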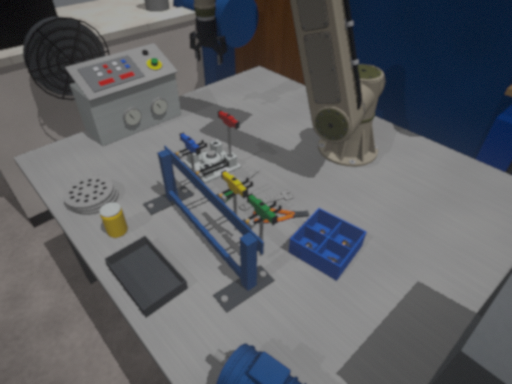

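View pics/t1.png

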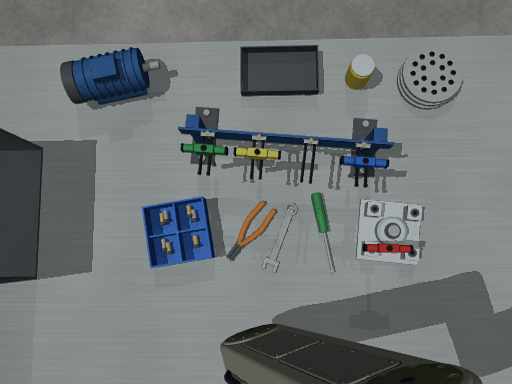

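The scene view shows the red key at (229,119), left of the rail. The top view shows it at (388,248), with the empty hook's prongs at about (309,160) between yellow (257,153) and blue (364,161).

```bash
cat >> h.py <<'E'
def mask(im,c):
    h=cv2.cvtColor(im,cv2.COLOR_RGB2HSV);H,S,V=[h[...,i].astype(int) for i in range(3)]
    s=(S>130)&(V>50)
    return {'red':s&((H<6)|(H>172)),'yellow':s&(H>22)&(H<34),'green':s&(H>50)&(H<85),'blue':s&(H>105)&(H<125)}[c].astype(np.uint8)
def blobs(mk,amin=60):
    n,l,st,ce=cv2.connectedComponentsWithStats(mk)
    return [(st[i,4],ce[i],cv2.minAreaRect(np.argwhere(l==i)[:,::-1].astype(np.float32))) for i in range(1,n) if st[i,4]>amin]
E
python3 - <<'E'
from h import *
m=r.camera_model('top');b=cv2.imread('pics/t1.png')[:,:,::-1].copy()
s=r.camera_model('scene');a=cv2.imread('pics/s1.png')[:,:,::-1].copy()
for c in ['red','yellow','green','blue']:
    for A,ce,rc in blobs(mask(b,c)):
        P=cv2.boxPoints(rc)
        print('top',c,A,ce.round(1),'z.2:',onz(m,*ce,.203).round(4),np.round(rc[1],1),round(rc[2],1))
    for A,ce,rc in blobs(mask(a,c),30): print('  scene',c,A,ce.round(1))
c=b[115:270,170:430]; cv2.imwrite('pics/c1.png',cv2.resize(c,None,fx=3,fy=3,interpolation=cv2.INTER_CUBIC)[:,:,::-1])
E
```

```text
top red 312 [388.3 247.7] z.2: [ 0.398  -0.2106  0.203 ] [43.2  7.9] 1.8
  scene red 53 [126.4  75. ]
  scene red 61 [106.   81.2]
  scene red 134 [227.3 118.3]
top yellow 320 [355.6  79.1] z.2: [ 0.7566 -0.1563  0.203 ] [23.8 21.6] 20.0
top yellow 363 [256.8 153. ] z.2: [0.5988 0.0562 0.203 ] [42.5 11.3] 6.3
  scene yellow 78 [153.7  65. ]
  scene yellow 236 [233.7 183.2]
  scene yellow 399 [115.  224.8]
top green 298 [203.3 148.2] z.2: [0.6109 0.1695 0.203 ] [10. 41.] 90.0
top green 354 [319.3 211.8] z.2: [ 0.473  -0.0721  0.203 ] [39.5  9.3] 77.5
  scene green 45 [254.4 200. ]
  scene green 70 [267.  210.8]
top blue 2657 [108.9  75.2] z.2: [0.7758 0.3764 0.203 ] [49.1 68.4] 77.7
top blue 1186 [287.6 134. ] z.2: [ 0.6389 -0.0093  0.203 ] [215.7  21.7] 4.0
top blue 400 [364.4 161.6] z.2: [ 0.5773 -0.1686  0.203 ] [43.  14.3] 4.4
top blue 3492 [177.6 232.2] z.2: [0.4337 0.2221 0.203 ] [61.9 65.8] 80.3
  scene blue 114 [184.4   2.8]
  scene blue 1791 [235.3  23.4]
  scene blue 19897 [442.8  69.8]
  scene blue 205 [209.7  58. ]
  scene blue 126 [189.2 142.3]
  scene blue 61 [164.7 153.3]
  scene blue 517 [240.2 232.9]
  scene blue 306 [197.3 222.9]
  scene blue 2930 [326.5 242.2]
  scene blue 1965 [253.7 369. ]
```

View pics/c1.png

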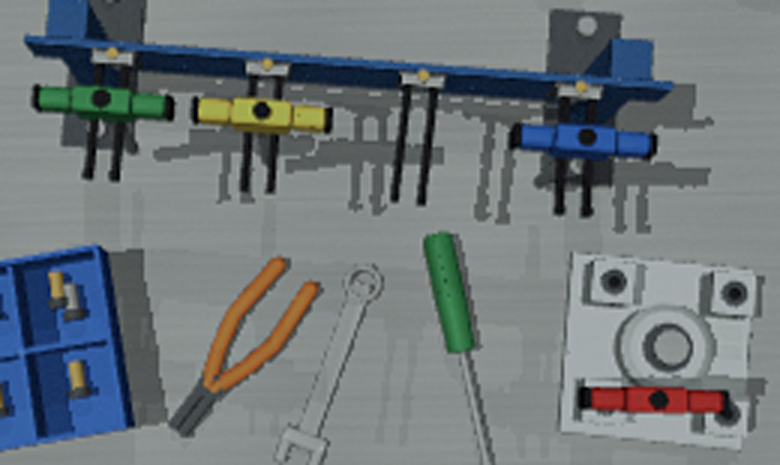

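The crop shows the hung keys, the empty prongs from (405,85)/(432,88) to (395,200)/(421,203), and the red handle at (656,400) over the lower-left pillar. Next I'll measure the prong direction and triangulate the red key.

```bash
cat > prong.py <<'E'
from h import *
def prongs(im,m,rows,c0,c1,z=.185,thr=75):
    g=im.max(2).astype(float); pts=[]
    for v in rows:
        w=np.clip(thr-g[v,c0:c1],0,None)
        if w.sum()>30:
            u=(w*np.arange(c0,c1)).sum()/w.sum(); pts.append(onz(m,u,v,z)[:2])
    pts=np.array(pts); vx,vy,x,y=cv2.fitLine(pts.astype(np.float32),cv2.DIST_HUBER,0,.01,.01).ravel()
    if vx<0: vx,vy=-vx,-vy
    return pts,np.degrees(np.arctan2(vy,vx)),(x,y)
E
python3 - <<'E'
from prong import *
m=r.camera_model('top');b=cv2.imread('pics/t1.png')[:,:,::-1].copy()
for nm,c0,c1,rows in [('free',298,320,range(146,178)),('yellow',246,266,range(163,176)),('blue',351,372,range(170,184)),('green',194,215,range(158,172))]:
    p,a,c=prongs(b,m,rows,c0,c1); print(nm,len(p),round(a,2),p[0].round(4),p[-1].round(4))
s=r.camera_model('scene')
c1,d1=ray(m,388.3,247.7);c2,d2=ray(s,227.3,118.3)
x=np.linalg.lstsq(np.c_[d1,-d2],c2-c1,rcond=None)[0];print('red tri',(c1+d1*x[0]).round(4),(c2+d2*x[1]).round(4))
for u,v in [(365,247),(410,249)]: print(onz(m,u,v,.2).round(4))
for u,v in [(254.8,148.5),]: pass
# plate screws / pillars
for z,(u,v) in [(.05,(373.3,209)),(.05,(415,211.7)),(.05,(412.7,251.7)),(.19,(311,140.2)),(.19,(259,136.3)),(.19,(363.9,144)),(.19,(207.3,132.5))]: print(z,onz(m,u,v,z).round(4))
print('cam',ray(m,0,0)[0])
E
```

```text
free 32 -8.17 [ 0.6165 -0.0584] [ 0.5492 -0.0476]
yellow 13 -7.02 [0.581  0.0573] [0.555  0.0613]
blue 14 -12.25 [ 0.5627 -0.1683] [ 0.5349 -0.1629]
green 14 -14.24 [0.5935 0.1655] [0.5652 0.1718]
red tri [ 0.3981 -0.2126  0.1952] [ 0.3994 -0.214   0.1956]
[ 0.3999 -0.164   0.2   ]
[ 0.395  -0.2552  0.2   ]
0.05 [ 0.4914 -0.2192  0.05  ]
0.05 [ 0.4838 -0.3182  0.05  ]
0.05 [ 0.3886 -0.3082  0.05  ]
0.19 [ 0.6279 -0.0597  0.19  ]
0.19 [0.6382 0.0515 0.19  ]
0.19 [ 0.6179 -0.1717  0.19  ]
0.19 [0.6484 0.1629 0.19  ]
cam [0.39533762 0.03213344 1.11877826]
```

```bash
cat > to.py <<'E'
# usage: to.py x y z yawdeg : remaining shift (tool axes, mm) and turn (deg) to a tool-down pose whose tool y axis has that yaw
import sys; from h import *
from scipy.spatial.transform import Rotation as Ro
x,y,z,a=map(float,sys.argv[1:5]); s=r.state(); R=s['tcp_rot']; a=np.radians(a)
yy=np.array([np.cos(a),np.sin(a),0]); zz=np.array([0,0,-1.]); T=np.c_[np.cross(yy,zz),yy,zz]
print('t',round(s['time_s'],2),'pos',s['ee_pos'].round(4),'shift mm',(R.T@(np.array([x,y,z])-s['ee_pos'])*1e3).round(2),'turn',np.degrees(Ro.from_matrix(R.T@T).as_rotvec()).round(2),'F',s['wrist_force'].round(2))
E
python3 -m crank '[[0,0,-0.01,0,0,-7.85,0],[0,0,-0.01,0,0,-7.85,0],[0,0,-0.01,0,0,-7.85,0],[0,0,-0.01,0,0,-7.85,0],[0,0,-0.01,0,0,-7.85,0],[0,0,-0.01,0,0,-7.85,0],[0,0,-0.01,0,0,-7.85,0],[0,0,-0.01,0,0,-7.85,0],[0,0,0,0,0,0,0]]' 60
python3 to.py 0.398 -0.2110 0.28 -3.1
```

```text
time_s: 1.0
ee_pos: [0.2345, -0.5256, 0.2748]
tcp_rot: [[0.055, 0.999, 0.0], [0.999, -0.055, -0.002], [-0.002, 0.001, -1.0]]
wrist_force: [-0.3, -0.6, -0.2]
grip_width: 0.0852
grip_force: 0.0
t 1.0 pos [ 0.2345 -0.5256  0.2748] shift mm [323.01 146.11  -5.58] turn [ 0.03  0.09 -0.02] F [-0.29 -0.57 -0.17]
```

```bash
python3 -m crank '[[0.036,0.0162,-0.001,0,0,0,0],[0.036,0.0162,-0.001,0,0,0,0],[0.036,0.0162,-0.001,0,0,0,0],[0.036,0.0162,-0.001,0,0,0,0],[0.036,0.0162,-0.001,0,0,0,0],[0.036,0.0162,0,0,0,0,0],[0.036,0.0162,0,0,0,0,0],[0.036,0.0162,0,0,0,0,0],[0.035,0.0165,0,0,0,0,0],[0,0,0,0,0,0,0],[0,0,0,0,0,0,0]]'
python3 to.py 0.398 -0.2110 0.28 -3.1
python3 - <<'E'
from h import *
im,m=snap('wrist','w1.png')
for A,ce,rc in blobs(mask(im,'red')): print(A,ce,rc,onz(m,*ce,.208).round(4),onz(m,*rc[0],.208).round(4),[onz(m,*p,.205)[:2].round(4) for p in cv2.boxPoints(rc)])
print(ray(m,0,0)[0])
E
```

```text
time_s: 2.1
ee_pos: [0.398, -0.2097, 0.2783]
tcp_rot: [[0.055, 0.998, -0.001], [0.998, -0.055, 0.0], [-0.0, -0.001, -1.0]]
wrist_force: [0.3, 1.2, -0.5]
grip_width: 0.085
grip_force: 0.0
t 2.1 pos [ 0.398  -0.2097  0.2783] shift mm [-1.27  0.02 -1.65] turn [-0.04  0.   -0.04] F [ 0.33  1.19 -0.46]
1841 [254.1955459  184.98479087] ((254.5, 186.0), (104.0, 21.0), 90.0) [ 0.3987 -0.2077  0.208 ] [ 0.3989 -0.2085  0.208 ] [array([ 0.3931, -0.1677]), array([ 0.409 , -0.1685]), array([ 0.4053, -0.256 ]), array([ 0.3876, -0.2551])]
[ 0.40215213 -0.12560144  0.45958477]
```

View pics/w1.png

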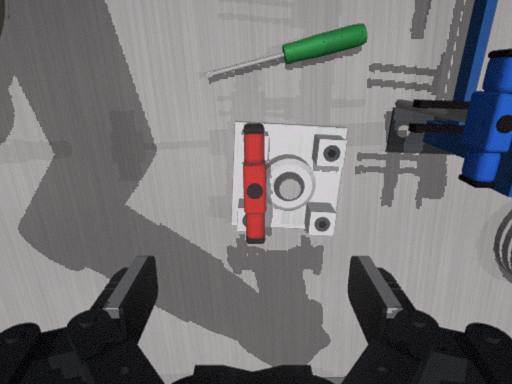

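The wrist view shows the red handle square to the fingers, with its centre dot at (255,190). The path down is clear, so I'll descend and grip.

```bash
python3 -m crank '[[-0.001,0,0.025,0,0,0,0],[0,0.0005,0.025,0,0,0,0],[0,0,0.025,0,0,0,0],[0,0,0.018,0,0,0,0],[0,0,0.005,0,0,0,0],[0,0,0,0,0,0,80],[0,0,0,0,0,0,160],[0,0,0,0,0,0,255],[0,0,0,0,0,0,255],[0,0,0,0,0,0,255],[0,0,0,0,0,0,255],[0,0,0,0,0,0,255]]' 60
python3 to.py 0.398 -0.2110 0.30 -3.1
```

```text
time_s: 3.35
ee_pos: [0.3985, -0.2116, 0.181]
tcp_rot: [[0.055, 0.999, 0.0], [0.999, -0.055, -0.0], [-0.0, 0.0, -1.0]]
wrist_force: [0.2, 0.5, 0.5]
grip_width: -0.0001
grip_force: 0.0
t 3.35 pos [ 0.3985 -0.2116  0.181 ] shift mm [   0.54   -0.51 -118.96] turn [ 0.01  0.01 -0.04] F [0.16 0.52 0.48]
```

```bash
python3 - <<'E'
from h import *
im,m=snap('wrist','w2.png'); s,k=snap('scene')
c=cv2.resize(s[60:200,160:300],(560,560),interpolation=cv2.INTER_CUBIC)
w=cv2.resize(im,(240,180)); o=np.zeros((560,800,3),np.uint8);o[:,:560]=c;o[:180,560:]=w
cv2.imwrite('pics/g1.png',o[:,:,::-1])
for A,ce,rc in blobs(mask(s,'red')): print(A,ce)
print(r.state()['grip_width'],r.state()['grip_force'])
E
```

```text
62 [106.01612903  81.27419355]
110 [227.99090909 119.1       ]
-1.7671711642998183e-05 0.0
```

View pics/g1.png

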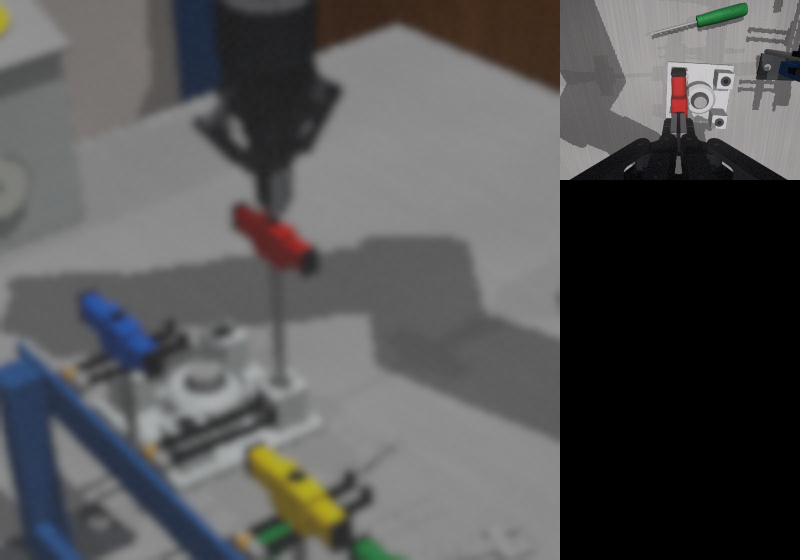

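The fingers have closed without the key: their tips sit at crop (272,215), just above the handle's centre. I'll check against projections.

```bash
python3 - <<'E'
from h import *
s=r.camera_model('scene');w=r.camera_model('wrist');t=r.camera_model('top')
im=cv2.imread('pics/w2.png')[:,:,::-1].copy()
for p in [(.3985,-.2116,.181),(.3985,-.2116,.2),(.3985,-.2116,.22),(.3985,-.211,.191),(.3985,-.211,.208)]: print(p,proj(s,p).round(1),proj(w,p).round(1))
for A,ce,rc in blobs(mask(im,'red')): print(A,ce.round(1),rc)
# dot: wrist w1 model differs; use two views of the wrist: rays
b,_=snap('top')
for A,ce,rc in blobs(mask(b,'red')): print('top',A,ce.round(1),rc)
cv2.imwrite('pics/w2c.png',cv2.resize(im[100:384,120:390],None,fx=2,fy=2)[:,:,::-1])
E
```

```text
(0.3985, -0.2116, 0.181) [228.2 122.4] [253.8 225.3]
(0.3985, -0.2116, 0.2) [227.9 117.3] [253.9 240.3]
(0.3985, -0.2116, 0.22) [227.7 111.7] [254.  259.7]
(0.3985, -0.211, 0.191) [228.2 119.8] [253.8 231.9]
(0.3985, -0.211, 0.208) [228.  115.1] [253.9 246.5]
2447 [253.7 203.2] ((254.0, 207.0), (88.0, 34.0), 90.0)
top 147 [376.2 247.4] ((377.0, 247.5), (7.0, 20.0), 90.0)
```

View pics/w2c.png

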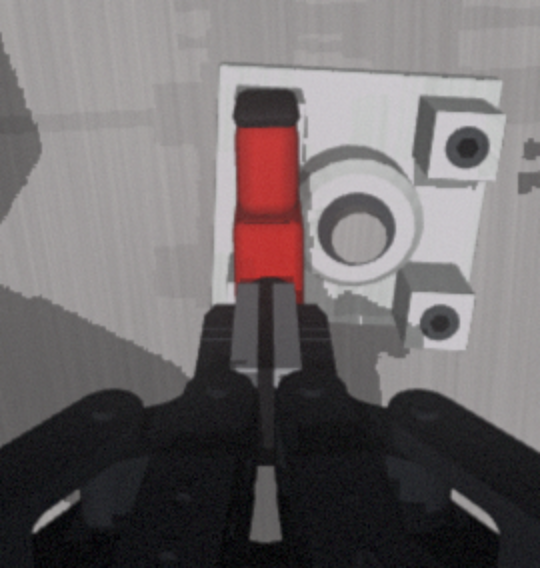

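```bash
python3 - <<'E'
from h import *
s=r.camera_model('scene');w=r.camera_model('wrist');t=r.camera_model('top')
p=np.array(r.state()['ee_pos']);off=ray(w,0,0)[0]-p;print('off',off.round(4))
def tri(a,b):
    (c1,d1),(c2,d2)=a,b; x=np.linalg.lstsq(np.c_[d1,-d2],c2-c1,rcond=None)[0];return (c1+d1*x[0]).round(4),(c2+d2*x[1]).round(4)
c1=np.array([.398,-.2097,.2783])+off
w1=lambda u,v:(c1,ray(w,u,v)[1])
a=cv2.imread('pics/w1.png')[:,:,::-1].copy();b=cv2.imread('pics/w2.png')[:,:,::-1].copy()
for n,i in(('w1',a),('w2',b)):
    M=mask(i,'red');ys=np.where(M.any(1))[0];print(n,ys[0],ys[-1],[(y,int(M[y].sum())) for y in range(ys[0],ys[-1],3)])
print(tri(w1(255,134),ray(w,254,163)))
for y in(-.2006,-.2116):
  for z in(.17,.181,.195,.208): print(y,z,proj(w,(.3985,y,z)).round(1))
print('dot',tri(w1(255,190),ray(t,170+657/3,115+400/3)))
E
```

```text
off [0.004  0.0842 0.1812]
w1 134 238 [(134, 18), (137, 18), (140, 19), (143, 18), (146, 18), (149, 18), (152, 18), (155, 18), (158, 18), (161, 17), (164, 20), (167, 21), (170, 21), (173, 21), (176, 22), (179, 22), (182, 21), (185, 11), (188, 6), (191, 5), (194, 8), (197, 12), (200, 21), (203, 22), (206, 21), (209, 21), (212, 19), (215, 18), (218, 18), (221, 18), (224, 18), (227, 17), (230, 17), (233, 17), (236, 16)]
w2 163 251 [(163, 6), (166, 29), (169, 31), (172, 31), (175, 30), (178, 30), (181, 30), (184, 30), (187, 30), (190, 30), (193, 30), (196, 30), (199, 30), (202, 30), (205, 31), (208, 32), (211, 33), (214, 34), (217, 34), (220, 34), (223, 34), (226, 34), (229, 35), (232, 34), (235, 33), (238, 33), (241, 5), (244, 3), (247, 3), (250, 3)]
(array([ 0.4015, -0.1689,  0.2003]), array([ 0.4008, -0.1688,  0.2003]))
-0.2006 0.17 [252.8 201.4]
-0.2006 0.181 [252.8 208.1]
-0.2006 0.195 [252.8 217.8]
-0.2006 0.208 [252.8 228.2]
-0.2116 0.17 [253.7 217.9]
-0.2116 0.181 [253.8 225.4]
-0.2116 0.195 [253.9 236.1]
-0.2116 0.208 [254.  247.6]
dot (array([ 0.3993, -0.2083,  0.2183]), array([ 0.3967, -0.2079,  0.2182]))
```

```bash
python3 - <<'E'
from h import *
s=r.camera_model('scene');w=r.camera_model('wrist')
def tri(a,b):
    (c1,d1),(c2,d2)=a,b; x=np.linalg.lstsq(np.c_[d1,-d2],c2-c1,rcond=None)[0];return (c1+d1*x[0]).round(4),(c2+d2*x[1]).round(4)
print('tip',tri(ray(s,228,113.7),ray(w,252.5,241)))
# w1 open tip at inner edges in w1 pixel; camera fixed to the hand, so use the same model relative to TCP
p=np.array(r.state()['ee_pos'])
for dz in (0,.013,.03,.04,.05): print(dz,[proj(w,p+np.array([sx*.0425,sy*.011,dz])).round(0) for sx in(-1,1) for sy in(1,-1)])
print(r.state()['qpos'].round(3), r.state()['joint_efforts'].round(2), r.state()['ee_pos'])
E
```

```text
tip (array([ 0.4006, -0.2078,  0.2152]), array([ 0.3981, -0.2048,  0.2137]))
0 [array([180., 212.]), array([184., 245.]), array([326., 204.]), array([325., 238.])]
0.013 [array([175., 221.]), array([180., 256.]), array([331., 213.]), array([330., 249.])]
0.03 [array([168., 235.]), array([173., 273.]), array([339., 226.]), array([337., 265.])]
0.04 [array([162., 245.]), array([169., 284.]), array([344., 236.]), array([342., 276.])]
0.05 [array([157., 255.]), array([164., 297.]), array([350., 246.]), array([348., 289.])]
[-0.666  0.079 -0.278  1.214 -0.     0.959] [  0.   -34.08  29.42   0.    -0.     0.  ] [ 0.39840767 -0.21158899  0.18090347]
```

```bash
python3 -c "
from plant import r; print(r.grasp_offset,[a for a in dir(r) if a[0]!='_'])"
python3 -m crank '[[0,0,0,0,0,0,0],[0,0,0,0,0,0,0],[0,0,0,0,0,0,0],[0,0,0,0,0,0,0],[0,0,0,0,0,0,0],[0,0,0,0,0,0,0],[0,0,0.01,0,0,0,0],[0,0,0.01,0,0,0,0],[0,0,0.01,0,0,0,0],[0,0,0.005,0,0,0,0],[0,0,0,0,0,0,0]]' 60
python3 -m crank '[[0,0,0,0,0,0,80],[0,0,0,0,0,0,160],[0,0,0,0,0,0,255],[0,0,0,0,0,0,255],[0,0,0,0,0,0,255],[0,0,0,0,0,0,255],[0,0,0,0,0,0,255]]' 60
python3 - <<'E'
from h import *
im,m=snap('wrist'); cv2.imwrite('pics/w3.png',cv2.resize(im[80:384,100:410],None,fx=2,fy=1.9)[:,:,::-1])
E
```

```text
0.0187 ['IKError', 'camera_model', 'close_job', 'grasp_offset', 'read_camera', 'state']
time_s: 4.6
ee_pos: [0.3977, -0.2111, 0.1446]
tcp_rot: [[0.055, 0.998, -0.002], [0.998, -0.055, 0.001], [0.001, -0.002, -1.0]]
wrist_force: [1.2, 0.0, -0.7]
grip_width: 0.0851
grip_force: 0.0
time_s: 5.3
ee_pos: [0.3988, -0.2119, 0.1463]
tcp_rot: [[0.055, 0.998, 0.001], [0.998, -0.055, -0.001], [-0.001, 0.001, -1.0]]
wrist_force: [-0.4, 0.6, 3.6]
grip_width: 0.0171
grip_force: 59.6
```

View pics/w3.png

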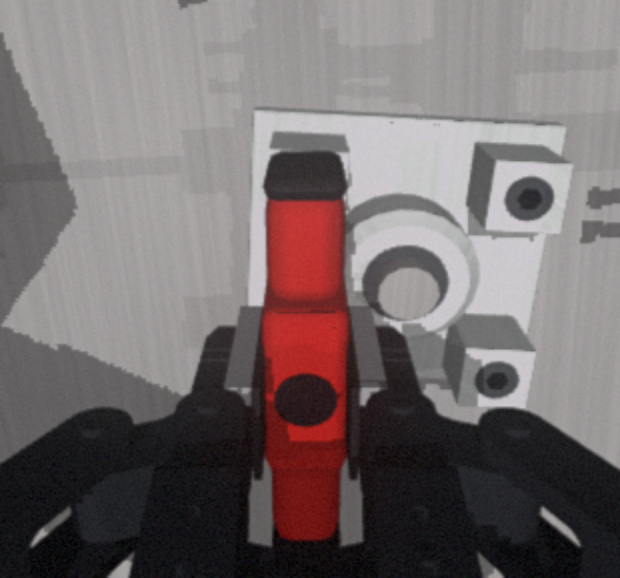

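The key is now gripped (width 17 mm, handle between the pads, dot at (305,400)). The fingertips sit about 35 mm higher than the reported TCP, so I'll work with measured offsets. Drawing it out.

```bash
python3 -m crank '[[0,0,-0.003,0,0,0,255],[0,0,-0.005,0,0,0,255],[0,0,-0.008,0,0,0,255],[0,0,-0.01,0,0,0,255],[0,0,-0.01,0,0,0,255],[0,0,-0.015,0,0,0,255],[0,0,-0.02,0,0,0,255],[0,0,-0.02,0,0,0,255],[0,0,0,0,0,0,255],[0,0,0,0,0,0,255]]' 80
python3 - <<'E'
from h import *
p=np.array(r.state()['ee_pos']);print(p.round(4),r.state()['wrist_force'])
b,t=snap('top','t3.png');a,s=snap('scene','s3.png');w,m=snap('wrist')
o=np.zeros((560,800,3),np.uint8)
o[:400,:400]=cv2.resize(a[60:190,165:295],(400,400),interpolation=cv2.INTER_CUBIC)
o[:400,400:]=cv2.resize(b[180:280,330:430],(400,400),interpolation=cv2.INTER_CUBIC)
cv2.imwrite('pics/l1.png',o[:,:,::-1])
for n,i in(('top',b),('sc',a),('w',w)):
  for A,ce,rc in blobs(mask(i,'red')): print(n,A,ce.round(1),np.round(rc[0],1),np.round(rc[1],1),rc[2])
for z in(0.035,.0447,.055,.062): print(z,'top',proj(t,p+[0,0,z]).round(1),'sc',proj(s,p+[0,0,z]).round(1),'w',proj(m,p+[0,0,z]).round(1))
E
```

```text
time_s: 6.35
ee_pos: [0.3985, -0.2118, 0.2371]
tcp_rot: [[0.055, 0.998, 0.001], [0.998, -0.055, -0.001], [-0.001, 0.001, -1.0]]
wrist_force: [0.9, -0.4, -2.6]
grip_width: 0.0166
grip_force: 79.3
[ 0.3985 -0.2118  0.2371] [ 0.88950453 -0.42927372 -2.57234738]
top 180 [388.6 247.5] [388.5 247.5] [ 9. 21.] 90.0
sc 61 [105.9  81.3] [105.9  81.3] [ 4.4 14.3] 75.96376037597656
sc 64 [230.9  94.2] [231.5  94. ] [10.  7.] 90.0
w 6203 [252.4 270.2] [252.5 274.5] [179.  43.] 90.0
0.035 top [398.7 247.3] sc [226.9  96.6] w [255.2 257.5]
0.0447 top [400.2 247.3] sc [226.8  93.6] w [255.3 268.2]
0.055 top [401.9 247.2] sc [226.7  90.5] w [255.4 281.1]
0.062 top [403.  247.2] sc [226.6  88.4] w [255.5 291. ]
```

View pics/l1.png

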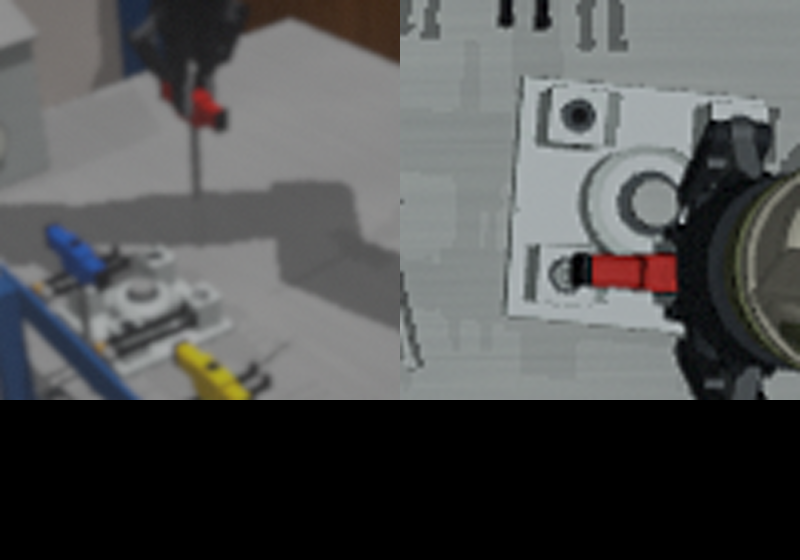

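The key is clear of the screw: the blade hangs vertically at scene crop x≈196. I'll refine the prong line and the blade offset, then go to the pre-entry point.

```bash
python3 - <<'E'
from prong import *
t=r.camera_model('top');s=r.camera_model('scene')
b=cv2.imread('pics/t3.png')[:,:,::-1].copy();g=b.max(2).astype(float)
for v in range(142,184,4):
    row=g[v,296:322]; L=[]
    w=np.clip(75-row,0,None); idx=np.where(w>0)[0]
    if len(idx)==0: print(v,'none');continue
    sp=np.split(idx,np.where(np.diff(idx)>1)[0]+1)
    print(v,[(lambda u:(round(u,1),len(k),onz(t,u,v,.185)[:2].round(4).tolist()))(296+(w[k]*k).sum()/w[k].sum()) for k in sp])
a=cv2.imread('pics/s3.png')[:,:,::-1].copy();ga=a.max(2).astype(float)
for v in range(104,122,3):
    row=ga[v,218:240]; bg=np.median(row); w=np.clip(bg-15-row,0,None); print(v,round(218+(w*np.arange(22)).sum()/max(w.sum(),1e-6),2))
p=r.state()['ee_pos']
for z in(.21,.16,.115): print(z,proj(s,[p[0],p[1],z]).round(1))
E
```

```text
142 [(np.float64(300.1), 8, [0.6256, -0.0367]), (np.float64(319.6), 4, [0.6249, -0.0784])]
146 [(np.float64(305.4), 3, [0.6166, -0.0478]), (np.float64(314.1), 3, [0.6163, -0.0664]), (np.float64(320.6), 2, [0.6161, -0.0803])]
150 [(np.float64(304.9), 3, [0.6079, -0.0467]), (np.float64(313.9), 3, [0.6076, -0.0659])]
154 [(np.float64(304.4), 3, [0.5992, -0.0455]), (np.float64(313.4), 3, [0.5989, -0.0646])]
158 [(np.float64(303.9), 3, [0.5905, -0.0442]), (np.float64(312.8), 3, [0.5902, -0.0632])]
162 [(np.float64(303.2), 3, [0.5818, -0.0424]), (np.float64(312.4), 3, [0.5815, -0.0621])]
166 [(np.float64(303.0), 3, [0.5731, -0.0418]), (np.float64(312.0), 3, [0.5728, -0.061])]
170 [(np.float64(302.4), 3, [0.5645, -0.0403]), (np.float64(311.5), 3, [0.5642, -0.0597])]
174 [(np.float64(301.9), 3, [0.5558, -0.0392]), (np.float64(310.9), 3, [0.5556, -0.0583])]
178 [(np.float64(301.5), 3, [0.5472, -0.038]), (np.float64(310.5), 3, [0.547, -0.0572])]
182 [(np.float64(310.1), 3, [0.5384, -0.0563])]
104 227.74
107 227.78
110 228.01
113 228.11
116 228.28
119 228.28
0.21 [228.1 114.5]
0.16 [228.7 128. ]
0.115 [229.2 139.5]
```

```bash
python3 to.py 0.50 -0.042 0.237 -5.7
```

```text
t 6.5 pos [ 0.3977 -0.2112  0.2358] shift mm [174.56  92.8   -1.16] turn [-0.1  -0.06  2.55] F [-0.28  0.64 -1.7 ]
```

```bash
python3 -m crank '[[0.01,0.005,0,0,0,0,255],[0.025,0.0133,0,0,0,0,255],[0.025,0.0133,0,0,0,0,255],[0.025,0.0133,0,0,0,0,255],[0.025,0.0133,0,0,0,0,255],[0.025,0.0133,0,0,0,0,255],[0.025,0.0133,0,0,0,0,255],[0.0146,0.008,0,0,0,1.3,255],[0,0,0,0,0,1.3,255],[0,0,0,0,0,0,255],[0,0,0,0,0,0,255]]'
python3 to.py 0.50 -0.042 0.174 -5.7
```

```text
time_s: 7.6
ee_pos: [0.5001, -0.0426, 0.2366]
tcp_rot: [[0.1, 0.995, -0.001], [0.995, -0.1, -0.0], [-0.0, -0.001, -1.0]]
wrist_force: [1.1, -0.5, -2.5]
grip_width: 0.0166
grip_force: 79.2
t 7.6 pos [ 0.5001 -0.0426  0.2366] shift mm [ 0.61 -0.12 62.56] turn [-0.05  0.01 -0.05] F [ 1.14 -0.53 -2.47]
```

```bash
python3 -m crank '[[0,0,0.01,0,0,0,255],[0,0,0.015,0,0,0,255],[0,0,0.015,0,0,0,255],[0,0,0.012,0,0,0,255],[0,0,0.008,0,0,0,255],[0,0,0.002,0,0,0,255],[0,0,0,0,0,0,255],[0,0,0,0,0,0,255]]'
python3 to.py 0.50 -0.042 0.174 -5.7
python3 - <<'E'
from h import *
p=np.array(r.state()['ee_pos']);a,s=snap('scene','s4.png');w,m=snap('wrist','w4.png')
o=np.zeros((600,800,3),np.uint8)
o[:,:400]=cv2.resize(a[110:230,190:270],(400,600),interpolation=cv2.INTER_CUBIC)
o[:300,400:]=cv2.resize(w,(400,300),interpolation=cv2.INTER_AREA)
cv2.imwrite('pics/p1.png',o[:,:,::-1])
f=lambda x:-.0537-.142*(x-.5904)
for x in(.535,.56,.588,.61): print(x,[ (proj(s,[x,f(x)+d,.185]).round(1),proj(m,[x,f(x)+d,.185]).round(1)) for d in(-.0095,.0095)])
for z in(.10,.15,.185): print(z,proj(s,[p[0],p[1],z]).round(1))
E
```

```text
time_s: 8.4
ee_pos: [0.5011, -0.0426, 0.1755]
tcp_rot: [[0.1, 0.995, 0.001], [0.995, -0.1, -0.0], [-0.0, 0.001, -1.0]]
wrist_force: [-0.0, -0.4, -2.2]
grip_width: 0.0165
grip_force: 79.2
t 8.4 pos [ 0.5011 -0.0426  0.1755] shift mm [ 0.46 -1.17  1.47] turn [ 0.06  0.01 -0.05] F [-0.02 -0.4  -2.18]
0.535 [(array([226.2, 159.7]), array([314.7, 247. ])), (array([230.5, 162.7]), array([313.3, 216.7]))]
0.56 [(array([218.4, 162.7]), array([358.5, 248.6])), (array([222.7, 165.8]), array([358.5, 218.4]))]
0.588 [(array([209.4, 166.3]), array([407.3, 250.4])), (array([213.7, 169.4]), array([409. , 220.3]))]
0.61 [(array([202.3, 169.1]), array([445.6, 251.8])), (array([206.5, 172.3]), array([448.4, 221.8]))]
0.1 [238.9 180. ]
0.15 [238.6 166.7]
0.185 [238.3 156.9]
```

View pics/p1.png

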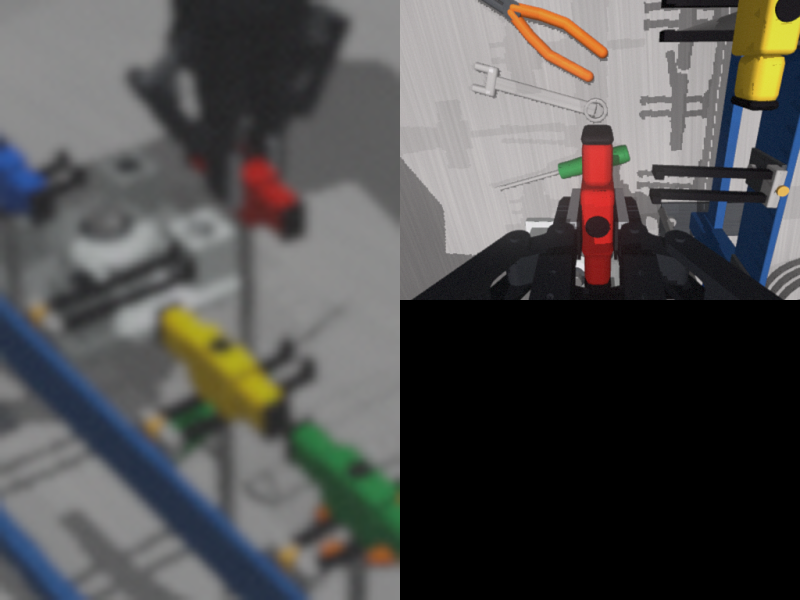

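The wrist view shows the prongs at (326–474, 218–227) and (322–468, 250–256) in full-image pixels, with the key's dot near (252,289). In the scene view the blade is in front of the prong ends. I'll get the lateral offset from this same wrist view.

```bash
cat > rel.py <<'E'
import sys; from h import *
def rel(f=None,c0=330,c1=450):
    p=np.array(r.state()['ee_pos']); w,m=snap('wrist',f); R=np.array(r.state()['tcp_rot'])
    g=w.max(2).astype(float)
    M=mask(w,'red'); 
    roi=np.zeros_like(M); roi[270:306,236:270]=1
    k=(g<60)&(roi>0); n,l,st,ce=cv2.connectedComponentsWithStats(k.astype(np.uint8))
    i=max(range(1,n),key=lambda i:st[i,4]); print('dot',ce[i].round(1),st[i,4])
    d=onz(m,*ce[i],p[2]+.062); print('dot-ee',(d-p).round(4))
    P=[]
    for u in range(c0,c1,6):
        col=g[205:275,u]; idx=np.where(col<55)[0]
        sp=[x for x in np.split(idx,np.where(np.diff(idx)>1)[0]+1) if len(x)>3]
        if len(sp)==2:
            # top faces: upper edge of the far prong etc; print extents
            a,b=[(205+x[0],205+x[-1]) for x in sp]
            P.append((u,)+a+b)
    for q in P[::3]:
        print(q,[onz(m,q[0],v,.185)[:2].round(4).tolist() for v in q[1:]])
    return p
if __name__=='__main__': print(rel(*(sys.argv[1:2])))
E
python3 rel.py w5.png
```

```text
dot [252.2 290.2] 621
dot-ee [-0.001  -0.0008  0.062 ]
(330, np.int64(212), np.int64(220), np.int64(242), np.int64(260)) [[0.5443, -0.0344], [0.5442, -0.0392], [0.5438, -0.053], [0.5435, -0.0647]]
(366, np.int64(213), np.int64(224), np.int64(243), np.int64(255)) [[0.5641, -0.037], [0.5642, -0.0437], [0.5643, -0.0557], [0.5644, -0.0635]]
(390, np.int64(214), np.int64(226), np.int64(244), np.int64(256)) [[0.5774, -0.0389], [0.5776, -0.0463], [0.5779, -0.0577], [0.5782, -0.0655]]
(408, np.int64(213), np.int64(227), np.int64(244), np.int64(256)) [[0.5873, -0.0393], [0.5877, -0.0479], [0.5882, -0.0587], [0.5886, -0.0666]]
(426, np.int64(215), np.int64(227), np.int64(245), np.int64(259)) [[0.5972, -0.0415], [0.5977, -0.0489], [0.5985, -0.0604], [0.5991, -0.0696]]
(444, np.int64(216), np.int64(234), np.int64(245), np.int64(258)) [[0.6072, -0.0432], [0.6082, -0.0544], [0.6087, -0.0614], [0.6095, -0.07]]
[ 0.50119234 -0.04253298  0.17556595]
```

```bash
python3 -m crank '[[0.0007,0.006,0.001,0,0,0,255],[-0.0003,0.007,0.001,0,0,0,255],[-0.0003,0.005,0,0,0,0,255],[0,0,0,0,0,0,255],[0,0,0,0,0,0,255]]'
python3 -c "
x=.52;print(-.0510-.142*(x-.564))"; python3 to.py 0.52 -0.0448 0.1735 -5.7; python3 rel.py
```

```text
time_s: 9.05
ee_pos: [0.5187, -0.0441, 0.1727]
tcp_rot: [[0.1, 0.995, -0.001], [0.995, -0.1, 0.0], [-0.0, -0.001, -1.0]]
wrist_force: [-0.5, -0.3, -2.9]
grip_width: 0.0167
grip_force: 79.2
-0.04475200000000001
t 9.05 pos [ 0.5187 -0.0441  0.1727] shift mm [-0.53  1.4  -0.84] turn [-0.03  0.   -0.05] F [-0.52 -0.28 -2.91]
dot [252.3 290.2] 612
dot-ee [-0.0009 -0.0009  0.062 ]
(330, np.int64(216), np.int64(220), np.int64(246), np.int64(258)) [[0.5611, -0.037], [0.561, -0.0394], [0.5606, -0.0554], [0.5604, -0.0631]]
(360, np.int64(216), np.int64(228), np.int64(247), np.int64(261)) [[0.5774, -0.0387], [0.5774, -0.0459], [0.5774, -0.0577], [0.5775, -0.0668]]
(378, np.int64(217), np.int64(229), np.int64(247), np.int64(261)) [[0.5872, -0.0402], [0.5873, -0.0475], [0.5875, -0.0587], [0.5877, -0.0678]]
(396, np.int64(216), np.int64(230), np.int64(248), np.int64(260)) [[0.5969, -0.0406], [0.5972, -0.0491], [0.5976, -0.0604], [0.5979, -0.0682]]
(414, np.int64(218), np.int64(230), np.int64(249), np.int64(261)) [[0.6067, -0.0428], [0.6071, -0.0501], [0.6078, -0.062], [0.6082, -0.0698]]
(444, np.int64(205), np.int64(212), np.int64(219), np.int64(232)) [[0.6224, -0.0367], [0.6227, -0.0408], [0.6231, -0.045], [0.6237, -0.053]]
[ 0.51865673 -0.04413241  0.17266028]
```

```bash
python3 -m crank '[[-0.0005,0.004,0,0,0,0,255],[-0.0001,0.003,0,0,0,0,255],[-0.0001,0.003,0,0,0,0,255]]'; python3 -m crank '[[-0.0001,0.003,0,0,0,0,255],[-0.0001,0.002,0,0,0,0,255]]';python3 -m crank '[[-0.0001,0.002,0,0,0,0,255],[0,0,0,0,0,0,255]]'
```

```text
time_s: 9.4
ee_pos: [0.5288, -0.0459, 0.1729]
tcp_rot: [[0.1, 0.995, 0.0], [0.995, -0.1, -0.0], [-0.0, 0.0, -1.0]]
wrist_force: [0.7, -0.5, -2.7]
grip_width: 0.0167
grip_force: 79.2
time_s: 9.6
ee_pos: [0.5338, -0.0466, 0.1729]
tcp_rot: [[0.1, 0.995, 0.0], [0.995, -0.1, -0.0], [-0.0, 0.0, -1.0]]
wrist_force: [-0.4, 0.9, -3.0]
grip_width: 0.0163
grip_force: 79.2
time_s: 9.8
ee_pos: [0.5357, -0.0469, 0.1728]
tcp_rot: [[0.1, 0.995, 0.0], [0.995, -0.1, -0.0], [-0.0, 0.0, -1.0]]
wrist_force: [-0.2, 0.6, -2.0]
grip_width: 0.0167
grip_force: 79.2
```

```bash
python3 -m crank '[[-0.0001,0.002,0,0,0,0,255],[-0.0001,0.001,0,0,0,0,255]]' | grep -E 'ee_pos|force:'; python3 -m crank '[[-0.0001,0.002,0,0,0,0,255],[-0.0001,0.001,0,0,0,0,255]]'| grep -E 'ee_pos|force:'
```

```text
ee_pos: [0.5385, -0.0473, 0.1729]
wrist_force: [0.8, -0.4, -1.9]
grip_force: 79.2
ee_pos: [0.5416, -0.0479, 0.1729]
wrist_force: [0.3, 0.1, -2.8]
grip_force: 79.2
```

```bash
python3 -m crank '[[-0.0001,0.002,0,0,0,0,255],[-0.0001,0.001,0,0,0,0,255]]' | grep -E 'ee_pos|force:'; python3 rel.py w6.png
```

```text
ee_pos: [0.5445, -0.0484, 0.1729]
wrist_force: [0.1, 0.3, -2.2]
grip_force: 79.2
dot [252.3 290.5] 574
dot-ee [-0.0009 -0.001   0.062 ]
(330, np.int64(214), np.int64(217), np.int64(245), np.int64(257)) [[0.5871, -0.0402], [0.587, -0.042], [0.5866, -0.0592], [0.5864, -0.0669]]
(354, np.int64(215), np.int64(227), np.int64(245), np.int64(259)) [[0.6001, -0.0421], [0.6, -0.0493], [0.6, -0.0605], [0.6, -0.0695]]
(372, np.int64(216), np.int64(227), np.int64(246), np.int64(258)) [[0.6098, -0.0437], [0.6099, -0.0503], [0.6101, -0.0622], [0.6102, -0.0699]]
(396, np.int64(205), np.int64(209), np.int64(216), np.int64(229)) [[0.6226, -0.0385], [0.6227, -0.0408], [0.6229, -0.045], [0.6232, -0.0529]]
[ 0.54449289 -0.04837214  0.17286925]
```

```bash
for i in 1 2; do :; done; python3 -m crank '[[0,0.002,0,0,0,0,255],[0,0.002,0,0,0,0,255]]' | grep -E 'ee_pos|t_force:'; python3 -m crank '[[-0.0001,0.002,0,0,0,0,255],[0,0.002,0,0,0,0,255]]'| grep -E 'ee_pos|t_force:'
```

```text
ee_pos: [0.5484, -0.0487, 0.1729]
wrist_force: [-0.1, 0.0, -3.1]
ee_pos: [0.5524, -0.0492, 0.1729]
wrist_force: [0.2, 0.7, -2.4]
```

```bash
python3 -m crank '[[-0.0001,0.002,0,0,0,0,255],[0,0.002,0,0,0,0,255]]' | grep -E 'ee_pos|t_force:'; python3 - <<'E'
from h import *
a,s=snap('scene'); cv2.imwrite('pics/s6.png',cv2.resize(a[120:200,185:275],(720,600),interpolation=cv2.INTER_CUBIC)[:,:,::-1])
E
```

```text
ee_pos: [0.5564, -0.0498, 0.1729]
wrist_force: [0.6, 0.1, -2.5]
```

View pics/s6.png

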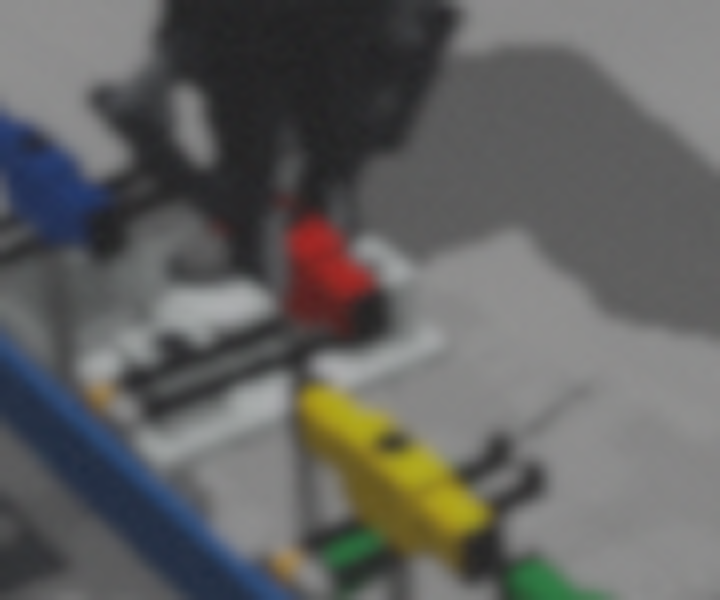

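The blade at (302,370) drops between the two black prongs, with no force on it. I'll carry on along the prong line.

```bash
python3 -m crank '[[-0.0001,0.0025,0,0,0,0,255],[-0.0001,0.0025,0,0,0,0,255],[-0.0001,0.0025,0,0,0,0,255]]' | grep -E 'ee_pos|t_force:'
```

```text
ee_pos: [0.5639, -0.0508, 0.1729]
wrist_force: [0.5, 1.0, -2.3]
```

```bash
python3 -m crank '[[-0.0001,0.0025,0,0,0,0,255],[-0.0001,0.0025,0,0,0,0,255],[-0.0001,0.0025,0,0,0,0,255]]' | grep -E 'ee_pos|t_force:'
```

```text
ee_pos: [0.5713, -0.0519, 0.1729]
wrist_force: [1.0, -0.0, -2.8]
```

```bash
python3 -m crank '[[-0.0001,0.0025,0,0,0,0,255],[-0.0001,0.0025,0,0,0,0,255],[-0.0001,0.0025,0,0,0,0,255]]' | grep -E 'ee_pos|t_force:'
```

```text
ee_pos: [0.5787, -0.0529, 0.1729]
wrist_force: [0.0, 0.2, -3.1]
```

```bash
python3 -m crank '[[-0.0001,0.0025,0,0,0,0,255],[-0.0001,0.0025,0,0,0,0,255],[-0.0001,0.0025,0,0,0,0,255],[0,0,0,0,0,0,255]]' | grep -E 'ee_pos|t_force:'; python3 to.py .587 -.0543 .17 -5.7
```

```text
ee_pos: [0.5863, -0.054, 0.1728]
wrist_force: [0.6, 0.1, -1.7]
t 12.4 pos [ 0.5863 -0.054   0.1728] shift mm [-0.24  0.71  2.84] turn [ 0.01  0.01 -0.05] F [ 0.58  0.06 -1.73]
```

```bash
python3 -m crank '[[0,0,0.002,0,0,0,255],[0,0,0.002,0,0,0,255],[0,0,0.002,0,0,0,255],[0,0,0.002,0,0,0,255]]' | grep -E 'ee_pos|t_force:'
```

```text
ee_pos: [0.5858, -0.0539, 0.1646]
wrist_force: [-1.0, -0.1, -3.1]
```

```bash
python3 -m crank '[[0,0,0.001,0,0,0,255],[0,0,0.001,0,0,0,255],[0,0,0.001,0,0,0,255]]' | grep -E 'ee_pos|t_force:'
```

```text
ee_pos: [0.5859, -0.0539, 0.1619]
wrist_force: [-0.1, -0.4, -2.7]
```

```bash
python3 -m crank '[[0,0,0.0005,0,0,0,255],[0,0,0.0005,0,0,0,255]]' | grep -E 'ee_pos|t_force:'
```

```text
ee_pos: [0.586, -0.0539, 0.1609]
wrist_force: [0.2, -0.4, -2.5]
```

```bash
python3 -m crank '[[0,0,0.0005,0,0,0,255],[0,0,0.0005,0,0,0,255]]' | grep -E 'ee_pos|t_force:'
```

```text
ee_pos: [0.586, -0.0539, 0.1599]
wrist_force: [-0.0, -0.3, -3.1]
```

```bash
python3 -m crank '[[0,0,0.0005,0,0,0,255],[0,0,0.0005,0,0,0,255]]' | grep -E 'ee_pos|t_force:'
```

```text
ee_pos: [0.586, -0.0539, 0.1589]
wrist_force: [0.1, 0.0, -2.1]
```

```bash
python3 -m crank '[[0,0,0.0005,0,0,0,255]]' | grep -E 'ee_pos|t_force:'
```

```text
ee_pos: [0.5859, -0.0539, 0.1584]
wrist_force: [0.2, -0.1, -2.5]
```

```bash
python3 -m crank '[[0,0,0.0005,0,0,0,255]]' | grep -E 'ee_pos|t_force:'
```

```text
ee_pos: [0.586, -0.0539, 0.1579]
wrist_force: [0.9, -0.4, -2.0]
```

```bash
python3 -m crank '[[0,0,0.0003,0,0,0,255]]' | grep -E 'ee_pos|t_force:'
```

```text
ee_pos: [0.5859, -0.0539, 0.1575]
wrist_force: [-0.4, -0.7, -2.0]
```

```bash
python3 -m crank '[[0,0,0.0004,0,0,0,255]]' | grep -E 'ee_pos|t_force:'
```

```text
ee_pos: [0.5859, -0.0539, 0.1574]
wrist_force: [-0.7, 0.0, 1.3]
```

```bash
python3 -m crank '[[0,0,0.0004,0,0,0,255]]' | grep -E 'ee_pos|t_force:'
```

```text
ee_pos: [0.586, -0.0539, 0.1574]
wrist_force: [-1.5, -0.3, 4.2]
```

```bash
python3 -m crank '[[0,0,0.0004,0,0,0,255]]' | grep -E 'ee_pos|t_force:'
```

```text
ee_pos: [0.586, -0.054, 0.1573]
wrist_force: [-3.5, 0.3, 5.5]
```

```bash
python3 -m crank '[[0,0,0.0004,0,0,0,255]]' | grep -E 'ee_pos|t_force:'
```

```text
ee_pos: [0.586, -0.0539, 0.1573]
wrist_force: [-3.4, 0.2, 8.5]
```

Seated: contact came at the expected height. I'll ease off and release.

```bash
python3 -m crank '[[0,0,-0.0005,0,0,0,255],[0,0,-0.0004,0,0,0,255],[0,0,0,0,0,0,255]]' 20 | grep -E 'ee_pos|force:'
```

```text
ee_pos: [0.586, -0.0539, 0.1574]
wrist_force: [-3.0, 0.3, 5.0]
grip_force: 80.1
```

```bash
python3 -m crank '[[0,0,0,0,0,0,200],[0,0,0,0,0,0,180],[0,0,0,0,0,0,160],[0,0,0,0,0,0,150],[0,0,0,0,0,0,150]]' 20; python3 - <<'E'
from h import *
w,m=snap('wrist'); a,s=snap('scene')
o=np.zeros((600,800,3),np.uint8)
o[:360,:480]=cv2.resize(w,(480,360));o[:360,480:]=cv2.resize(a[120:210,185:265],(320,360),interpolation=cv2.INTER_CUBIC)
cv2.imwrite('pics/r1.png',o[:360,:,::-1])
E
```

```text
time_s: 15.2
ee_pos: [0.586, -0.054, 0.1567]
tcp_rot: [[0.1, 0.995, -0.0], [0.995, -0.1, -0.0], [-0.0, -0.0, -1.0]]
wrist_force: [0.2, -0.1, -0.1]
grip_width: 0.035
grip_force: 0.0
```

View pics/r1.png

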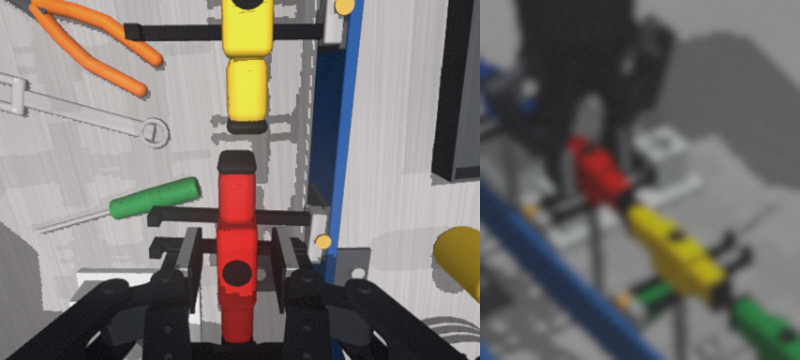

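The key hangs in line with yellow across both prongs, dot at (237,272), and the fingers stand clear on both sides. I'll back straight up.

```bash
python3 -m crank '[[0,0,-0.003,0,0,0,150],[0,0,-0.006,0,0,0,150],[0,0,-0.01,0,0,0,150],[0,0,-0.015,0,0,0,150],[0,0,-0.02,0,0,0,150],[0,0,-0.03,0,0,0,150],[0,0,-0.03,0,0,0,150],[0,0,-0.03,0,0,0,150],[0,0,0,0,0,0,150],[0,0,0,0,0,0,150],[0,0,0,0,0,0,150]]'
python3 - <<'E'
from h import *
w,m=snap('wrist');b,t=snap('top')
for c in('red','yellow'):
  for A,ce,rc in blobs(mask(w,c)): print('w',c,A,onz(m,*ce,.21).round(4),np.round(rc[1],0),round(rc[2],1))
for c in('red','yellow','green','blue'):
  for A,ce,rc in blobs(mask(b,c)): print('top',c,A,ce.round(1),onz(t,*ce,.203).round(4))
E
```

```text
time_s: 16.4
ee_pos: [0.5856, -0.0538, 0.3002]
tcp_rot: [[0.1, 0.995, -0.001], [0.995, -0.1, 0.0], [0.0, -0.001, -1.0]]
wrist_force: [-0.8, -0.1, -0.1]
grip_width: 0.0353
grip_force: 0.0
w red 1807 [ 0.5853 -0.0521  0.21  ] [101.  22.] 90.0
w yellow 1931 [0.599  0.0479 0.21  ] [ 25. 100.] 0.0
w yellow 896 [ 0.7421 -0.103   0.21  ] [47. 46.] 52.6
top yellow 330 [255.  152.9] [0.5991 0.0601 0.203 ]
top green 290 [203.2 148.1] [0.6111 0.1697 0.203 ]
top blue 2594 [108.6  75. ] [0.7764 0.3769 0.203 ]
top blue 437 [214.6 127.3] [0.6559 0.1455 0.203 ]
top blue 3345 [177.5 232.3] [0.4335 0.2222 0.203 ]
```

```bash
python3 -c "
from plant import r; print(r.close_job())"
```

```text
the job is handed in; nothing more can be done
None
```

The red key is off the screw and hanging on the empty hook, blade between the prongs and handle down on both, released with the arm clear; the job was handed in at about 16.5 s, and no verdict came back.

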